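# Pry the finished plate out of its snug jig

## Task

Swing the jig's hold-down arm right back, clear of the steel plate, then use the pry bar through the slot in the front of the jig to lever the plate's front edge up past its spring catches, so that the catches hold it up and it stays tilted in the jig. Do not touch the plate with the hand; finally lay the pry bar flat on the table, clear of the jig, and leave the tape measure, clip and marker alone.

Things in the scene. Friction and masses are not known exactly. Their poses are not given: they have to be found in the camera images.
- jig: Fixed aluminium jig, 122 x 136 mm foot; block reaches 50 mm in front of and 62 mm behind its origin (under its middle, on the table). x points from its front (slot side, to the robot) to its back, y to its left, z up. Plate lies in its nest; side walls 80 mm high, two dark catch housings 86 mm high, 36 to 50 mm to each side, 12 to 38 mm in front of the origin.
- jig_slot (a point): Middle of the pry slot's front lip: a channel open to the front, 30 mm wide, floor 62 mm above the table (this point), roof = plate's underside, 9 mm higher. The plate starts 10 mm behind the lip, the channel ends 38 mm behind it. The lip is the fulcrum: blade tip 25 to 35 mm past it, handle pushed down to 0.25 to 0.5 rad of tilt, lifts the plate. Axes as the jig's.
- swing_pivot (a point): Vertical pivot of the hold-down arm at the jig's right side, 5 mm behind and 62 mm to the right of the jig's origin, 87.5 mm above the table. Axes as the jig's.
- swing_arm (a joint): Hold-down arm angle (rad): 0 = across the plate, pointing to the jig's left; grows as it swings to the jig's back (clockwise from above), stop at 1.6; clear of the plate from 1.1. Light friction (1 N at the knob), stays where left. Dark flat bar 20 mm wide, 83 to 92 mm above the table; over the plate it keeps the plate from rising.
- swing_knob (a point): Middle of the upright black knob near the free end of the hold-down arm, 84 mm from the pivot, 16 mm across; knob and its stem stand from 92 to 120 mm above the table; this point 108 mm. Push it sideways.
- plate_front (a point): Middle of the plate's front lower edge, 71 mm above the table when seated, about 83 mm once popped up. x points to its back edge, z up. Held by two spring catches, 15 mm behind the front edge: the edge must rise about 6 mm against roughly 15 N, then they snap under its side ribs, push it up to about 12 mm and hold it.
- plate: Steel plate, 80 mm long (jig x), 52 mm wide, 10 mm thick, with a tongue at its back edge tucked under a ledge of the jig; origin under its middle, axes as the jig's while it is seated.
- pry_bar: The pry bar; origin under the joint of handle and blade, axes as bar_handle.
- bar_handle (a point): Middle of the pry bar's black handle (half-way up, 8 mm above the table when the bar lies flat). Handle 90 mm long, 18 mm wide, 16 mm high; x axis runs along the bar towards the blade. Whole bar 150 mm, 90 g.
- bar_tip (a point): End of the pry bar's flat steel blade, 105 mm from the handle's middle, on the bar's mid-line. The blade is 60 mm long, 14 mm wide and 3 mm thick (1.5 mm each side of this point), half-way up the handle's height.
- tape_measure: Loose yellow tape measure, 32 x 82 x 61 mm, a bystander; origin under its middle.
- clip: Loose bulldog clip, 32 x 20 x 37 mm, a bystander; origin under its middle.
- marker: Loose marker, 136 mm long, 18 mm thick, a bystander; origin under its middle.
Not all that is in view belongs to the job. What is shaped like the pry_bar but red is not meant.

How it is judged:
On the way, in this order (a step that is already met when the one before it is completed fails the run):
1. the hold-down arm is swung clear of the plate (value of joint swing_arm above 1.1 rad), for 0.2 s.
2. the pry bar's blade is pressing the plate (contact force between pry_bar and plate above 1 N), for 0.04 s.
3. the plate's front edge has come up past the catches (z of plate_front in the frame of jig above 0.079 m), for 0.2 s.
At the end, for the whole second after the job is handed in: Arm more than 1.1 rad open; plate at rest tilted on its catches in the jig, front edge 8 to 24 mm above seated and within 15 mm of its place front to back; pry bar at rest flat on the table (handle middle below 15 mm, tip below 20 mm), not touching the jig (value of joint swing_arm above 1.1 rad and z of plate_front in the frame of jig between 0.079 and 0.095 m and x of plate_front in the frame of jig between -0.055 and -0.025 m and linear speed of each of plate, pry_bar below 0.02 m/s and height (world z) of bar_handle between 0 and 0.015 m and height (world z) of bar_tip between 0 and 0.02 m and contact force between pry_bar and jig below 0.1 N).
It fails at once if the hand touches the plate (contact force between any of the fingers, the arm and plate above 0.5 N).
It fails at once if a bystander is moved more than 30 mm (distance of any of tape_measure, clip, marker from where it was at the start of the episode above 0.03 m).
It also fails if it takes over 72 s, if anything falls off the work surface, if the arm or the gripper's body presses on something with over 40 N, if the wrist force passes 120 N, or if a joint passes its speed limit or range.

## Robot

A 6-joint arm with a two-finger parallel gripper is mounted at the origin on a cart in front of the work surface, level with it; the furniture and walls round the work are solid. World frame = base frame: x ahead of the robot, y to its left, z up, the work surface at z = 0. Lengths are in m, angles in rad, forces in N, time in s.
With the tool pointing down it reaches from about 0.375 to 0.925 m from the base axis. Payload 5.7 kg.
Tool frame: the origin (TCP) lies at the very end of the fingers, on their centre line; the grasp point (between the pads) lies 19 mm behind it (r.tcp_to_grasp is the distance from the TCP to the grasp point, in m); z points along the fingers, y is the line along which they close (so a half turn about z gives the same grasp; the last joint's range is limited). The gripper opens to 88 mm and grips with 3 to 60 N. Pads are 20 mm wide; open, the fingers measure 115 mm over their backs; the gripper's body (75 mm by 178 mm) begins 61 mm behind the grasp point.
Start: joints at [-1.309, 0.359, 1.51, -0, 1.272, -0.115], TCP at [0.221, -0.558, 0.223] pointing down, gripper open.
Joint ranges: [-2.97, 2.97], [-1.01, 2.36], [0.21, 2.38], [-0.96, 4.11], [0.2, 2.71], [-2.98, 2.98]. Speed limits (rad/s): [2.39, 2.39, 3.14, 3.14, 3.14, 3.14].

## Interface

Orientations are given as a unit quaternion [x, y, z, w].
In Python, from bench import read_state, cams, sign_off, r gives the robot as it stands.
- The arm moves only by the tool drive_tool, never from a script. Its argument "commands" is a list of rows, each a list of 6 numbers: the shift along the tool's x, y, z in mm, then the turn, a rotation vector about the tool's x, y, z in degrees. In form: [[tx, ty, tz, ax, ay, az], ...]. A call has 1 to 5 rows; each row shifts and turns the commanded pose from where the row before left it, along the tool's axes as they then stand; what a row does not reach is not made up. A row lasts 1/8 s, in which the tool goes at most 62.5 mm and 10.7 degrees, less where a joint would pass 70% of its speed; a pose out of reach is approached as far as the arm can. A call is refused whole if a number of a shift passes 62.5 or a number of a turn 10.7, either way. A call with a gripper value outside its range is refused whole. "gripper" is the gripper's target within -1 to 1 (shut at 1, half-way at 0, fully open at -1), set as the call begins (left out, the last holds). The fingers move at their own pace and stop on an object; "squeeze" is the grip in N (left out, the last holds). Time passes only in rows, so rows that do not move let the fingers close. It gives the time, the measured TCP pose, the force, the opening and the grip force at its end, in the units of the state.
- read_state(): the state, without advancing time (a new reading comes with each control period).
- cams.camera(name): name is "side" or "top"; returns the picture (420x560x3 uint8, red, green, blue); there is no depth.
- cams.get_calibration(name): a dict with "intrinsics" (3x3 intrinsics, pixels), "k1" (the pictures are not rectified: a ray, as slopes to the right and down, at radius r is drawn at 1 + k1 r^2 times it, then the intrinsics apply), "R" (3x3) and "t" (3): a world point X has camera coordinates R X + t. Camera axes: x right, y down, z forward; pixel columns grow to the right and rows downward; lengths in m; the calibration is good to about 2 mm. A picture is of the moment at which its call begins. get_calibration takes no time and is no camera call.
- sign_off(): hands the job in; it is judged then, once.
Trained networks look in the newest picture that a camera, given by its name, has taken for a name from the list of things; names that differ only in an ending like _2 or _b are one class to them, and where a whole thing is asked for, a point or a joint stands for the part that bears it (a point fixed in the world has none). Each returns a list of dicts, best first, with "conf" (0 to 1); they miss things now and then, are a little off and sometimes report something else, mostly with a low value. They report only what shows in the picture. A call takes as long as a camera call. They do not tell look-alikes from the thing itself.
- cams.cut_out(target, camera): "mask" (420x560 bool, what is visible of it) and "bbox" ([left, top, right, bottom] as shares, 0 to 1, of the picture: columns of its width, rows of its height, round what is visible of it).
- cams.mark_of(target, camera): "at" ([column, row] as shares, 0 to 1, of the picture: columns of its width, rows of its height: a listed point, or the origin of a listed thing).
The state is a dict: "clock": time; "q": joint angles; "qd": joint speeds; "joint_efforts": joint torques, N m; "tcp_pos": TCP position; "tool_rot": TCP orientation; "wrist_force": force on the tool from outside, world axes, zero at the start; "torque": the same for the moment, N m; "finger_gap": opening from 0.0 (shut) to 1.0 (fully open); "finger_force": force on a finger pad.
Only numpy, scipy, OpenCV 4.12 (cv2) and the standard library are available. Lean on these libraries where they do the work, as an engineer would, in place of code of your own. Each camera call takes 0.05 s, during which the arm holds its last target. There are 200 camera calls.

## Working session

There is one attempt and no reset: what is moved stays moved. The work goes in short steps, Python scripts to look and compute and a tool call to move; the robot and the scene stay as the last step left them, time stands still between calls to the robot, and variables do not carry over. Pictures are saved under pics/ and viewed, at most 11 in all, crops included, and the job is handed in when it is done.

Besides the shell and the picture viewer there is one more tool, called after "Emit:" by a JSON object that holds its "api" and its "payload", one argument or row to a line. drive_tool: Moves the arm, as the interface text tells. Its arguments: {"type":"object","properties":{"commands":{"type":"array","items":{"type":"array","items":{"type":"number"}}},"gripper":{"type":"number"},"squeeze":{"type":"number"}},"required":["commands"]}

```bash
mkdir -p pics; cat > h.py <<'E'
import numpy as np, cv2
from bench import read_state, cams, sign_off, r
from scipy.spatial.transform import Rotation as Ro
C={n:cams.get_calibration(n) for n in("side","top")}
def ray(n,px):
    c=C[n];K=np.array(c["intrinsics"]);R=np.array(c["R"]);t=np.array(c["t"])
    d=np.array([(px[0]-K[0,2])/K[0,0],(px[1]-K[1,2])/K[1,1]]);u=d.copy()
    for _ in range(20): u=d/(1+c["k1"]*(u@u))
    v=R.T@np.array([u[0],u[1],1]);return -R.T@t,v/np.linalg.norm(v)
def tri(a,b):
    (o,v),(p,w)=ray("side",a),ray("top",b)
    s=np.linalg.lstsq(np.c_[v,-w],p-o,rcond=None)[0]
    x,y=o+s[0]*v,p+s[1]*w;return (x+y)/2,np.linalg.norm(x-y)
def atz(n,px,z):
    o,v=ray(n,px);return o+v*(z-o[2])/v[2]
def proj(n,X):
    c=C[n];p=np.array(c["R"])@X+np.array(c["t"]);u=p[:2]/p[2];u=u*(1+c["k1"]*(u@u))
    K=np.array(c["intrinsics"]);return K[:2,:2]@u+K[:2,2]
def mark(t,n,k=2): return [(np.round(np.array(m["at"])*[560,420],1),round(m["conf"],2)) for m in cams.mark_of(t,n)[:k]]
def save(n,f):
    im=cams.camera(n);cv2.imwrite("pics/"+f,im[:,:,::-1]);return im
E
python3 - <<'E'
from h import *
a=save("side","s0.png");b=save("top","t0.png")
cv2.imwrite("pics/both0.png",cv2.resize(np.vstack([a,b]),(448*1,672))[:,:,::-1])
for t in["jig","jig_slot","swing_pivot","swing_knob","plate_front","bar_handle","bar_tip","tape_measure","clip","marker"]:
    s,p=mark(t,"side"),mark(t,"top");print(t,s,p)
    if s and p: print("   ",*[(np.round(x,3),round(e,4)) for x,e in [tri(s[0][0],p[0][0])]])
for n in C: print(n,ray(n,(280,210)))
print(read_state())
E
```

```text
jig [(array([252. , 250.4]), 0.69), (array([268.6, 234.5]), 0.67)] [(array([257.2, 202.6]), 0.83), (array([368.7, 175.4]), 0.46)]
    (array([0.595, 0.037, 0.   ]), np.float64(0.0015))
jig_slot [(array([267.6, 236.9]), 0.62)] [(array([248.6, 218.2]), 0.81)]
    (array([0.549, 0.056, 0.06 ]), np.float64(0.0056))
swing_pivot [(array([264.2, 206.1]), 0.56)] [(array([283. , 201.6]), 0.77)]
    (array([ 0.585, -0.028,  0.087]), np.float64(0.0056))
swing_knob [(array([236.9, 210.7]), 0.71)] [(array([249.9, 186.9]), 0.9)]
    (array([0.619, 0.051, 0.11 ]), np.float64(0.0115))
plate_front [(array([267.9, 231.9]), 0.88), (array([252.7, 227.6]), 0.42)] [(array([250.4, 209.8]), 0.87), (array([149.6, 229.5]), 0.18)]
    (array([0.56 , 0.049, 0.069]), np.float64(0.0119))
bar_handle [(array([338.5, 191.7]), 0.56), (array([300.8, 203.8]), 0.52)] [(array([396.8, 258.7]), 0.81), (array([344. , 220.4]), 0.69)]
    (array([ 0.451, -0.31 ,  0.01 ]), np.float64(0.0001))
bar_tip [(array([301.9, 191.1]), 0.63), (array([325.7, 224.6]), 0.57)] [(array([323.8, 253.1]), 0.95), (array([389.3, 218.2]), 0.77)]
  
[... 643 characters left out ...]
1]))
{'clock': 1.1, 'q': array([-1.30910736e+00,  3.58779077e-01,  1.51036353e+00,  2.21042503e-05,
        1.27248365e+00, -1.15133353e-01]), 'qd': array([-0.00056971, -0.00019071,  0.00074831,  0.00071687,  0.00016556,
       -0.00031027]), 'joint_efforts': array([ 4.65969468e-03, -5.15331709e+01, -2.71127540e+01,  6.79920148e-02,
        2.43218348e-02, -2.05942587e-05]), 'tcp_pos': array([ 0.22076205, -0.55790919,  0.22264916]), 'tool_rot': array([ 9.82303670e-01,  1.87295219e-01,  9.30580593e-06, -1.75258541e-05]), 'wrist_force': array([-0.42193113, -0.22933568, -0.39433711]), 'torque': array([ 0.02823528, -0.00433726, -0.01493638]), 'finger_force': 0.0, 'finger_gap': 1.001672632391234}
```

View pics/s0.png

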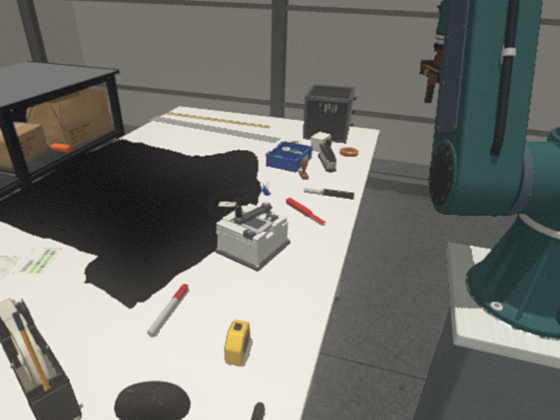

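View pics/t0.png

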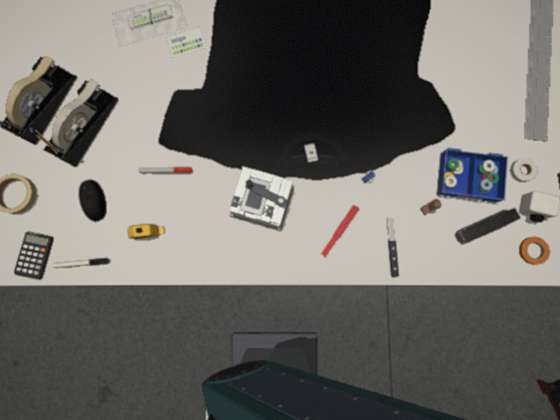

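The side view shows the jig at (252,235), with a red bar at (305,212) and a black-handled bar at (328,193). The top view shows the same three at (262,198), (340,232) and (393,248). The black-handled bar at top (393,248) is the one meant, because the red one is excluded. I'll confirm this in a crop and fit the poses.

```bash
cat >> h.py <<'E'
from scipy.optimize import least_squares
JP={"jig":(0,0,0),"jig_slot":(-.05,0,.062),"swing_pivot":(.005,-.062,.0875),"plate_front":(-.04,0,.071)}
def fit(obs,pts,x0):
    def f(p):
        R=Ro.from_euler("z",p[2]).as_matrix()
        return np.concatenate([proj(n,R@np.array(pts[t])+[p[0],p[1],0])-px for t,n,px in obs])
    s=least_squares(f,x0,loss="soft_l1",f_scale=1.5);return s.x,np.round(f(s.x).reshape(-1,2),1)
E
python3 - <<'E'
from h import *
a=save("side","s1.png");b=save("top","t1.png")
ca=cv2.resize(a[165:275,205:365],(800,550),interpolation=cv2.INTER_CUBIC)[:, :]
cb=cv2.resize(b[155:285,215:415],(800,520),interpolation=cv2.INTER_CUBIC)
cv2.imwrite("pics/crop.png",cv2.resize(np.vstack([ca,cb]),(448,600))[:,:,::-1])
cv2.imwrite("pics/croptop.png",cb[:,:,::-1])
obs=[(t,n,m[0][0]) for t in JP for n in C if (m:=mark(t,n))]
p,e=fit(obs,JP,[.595,.037,-.38]);print("jig",p,[(o[0],o[1],list(x)) for o,x in zip(obs,e)])
R=Ro.from_euler("z",p[2]).as_matrix();ks,kt=mark("swing_knob","side"),mark("swing_knob","top");print(ks,kt)
for n,k in(("side",ks),("top",kt)):
    X=atz(n,k[0][0],.108);d=R.T@(X-[p[0],p[1],0]);print(n,X,d,"ang",np.arctan2(d[0]-.005,d[1]+.062))
for t in["bar_handle","bar_tip"]:
    for n in C:
        for m,c in mark(t,n,4): print(t,n,m,c,np.round(atz(n,m,.008),4))
print(tri((338.5,191.7),(396.8,258.7)),tri((301.9,191.1),(389.3,218.2)))
E
```

```text
jig [ 0.59488903  0.03749838 -0.24849348] [('jig', 'side', [np.float64(1.4), np.float64(-3.5)]), ('jig', 'top', [np.float64(-1.6), np.float64(-0.2)]), ('jig_slot', 'side', [np.float64(-0.2), np.float64(-1.2)]), ('jig_slot', 'top', [np.float64(0.2), np.float64(-0.8)]), ('swing_pivot', 'side', [np.float64(-0.3), np.float64(-1.2)]), ('swing_pivot', 'top', [np.float64(0.5), np.float64(-0.0)]), ('plate_front', 'side', [np.float64(-0.5), np.float64(0.1)]), ('plate_front', 'top', [np.float64(-3.4), np.float64(14.9)])]
[(array([238.6, 211.4]), 0.55)] [(array([395.8, 260.5]), 0.73), (array([248.5, 183.4]), 0.71)]
side [0.62211548 0.04887275 0.108     ] [0.0235927  0.01772117 0.108     ] ang 0.2291259904787049
top [ 0.44319596 -0.28187878  0.108     ] [-0.06848478 -0.34687519  0.108     ] ang -2.8891417214954687
bar_handle side [338.2 191.4] 0.82 [ 0.4524 -0.3162  0.008 ]
bar_handle side [298.4 203. ] 0.64 [ 0.5466 -0.2078  0.008 ]
bar_handle top [344.  224.4] 0.75 [ 0.5366 -0.1826  0.008 ]
bar_handle top [394.9 257.4] 0.55 [ 0.4541 -0.3061  0.008 ]
bar_tip side [302.4 190.4] 0.85 [ 0.5545 -0.2862  0.008 ]
bar_tip side [321.4 223.7] 0.69 [ 0.4631 -0.1215  0.008 ]
bar_tip side [237.1 346.3] 0.58 [0.5201 0.3195 0.008 ]
bar_tip side [270.5 237.7] 0.25 [ 0.5676 -0.0171  0.008 ]
bar_tip top [323.4 256.5] 0.97 [ 0.4562 -0.1294  0.008 ]
bar_tip top [389.5 215.3] 0.95 [ 0.5595 -0.2971  0.008 ]
(array([ 0.45075746, -0.31004239,  0.01033579]), np.float64(0.0001075497871479165)) (array([ 0.55585114, -0.29818627, -0.00091162]), np.float64(0.005198904656576917))
```

View pics/croptop.png

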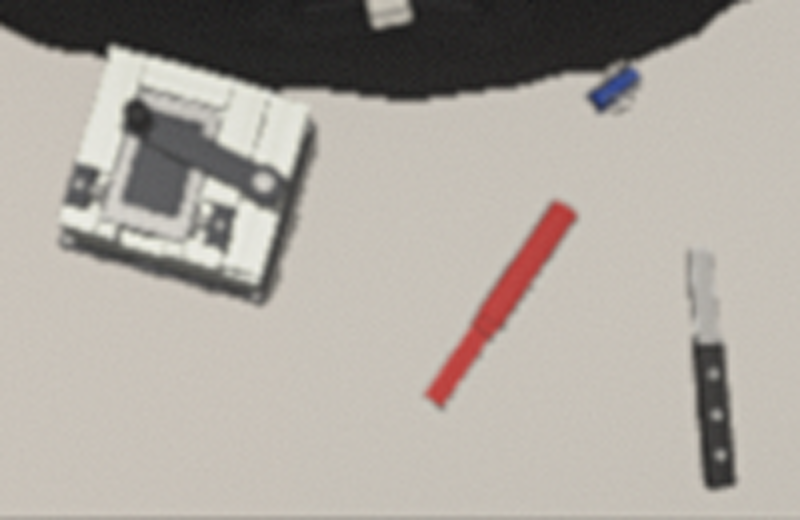

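The crop shows the black-handled bar, handle at crop (714,415) and blade tip at (700,250); the red look-alike at (500,300) is not meant. The jig's front edge gives a yaw of about -15°. The hold-down arm runs from the pivot (263,182) to the knob (138,118), so it is about 0.2 rad open.

```bash
cat >> h.py <<'E'
def down(yaw,pitch=0): # tool x along heading yaw, z down; pitch>0: x axis tips up
    return Ro.from_euler("z",yaw)*Ro.from_euler("y",-pitch)*Ro.from_euler("x",np.pi)
def rows(wps,p=None,R=None,lin=50,ang=9):
    s=read_state();p=s["tcp_pos"] if p is None else p;R=Ro.from_quat(s["tool_rot"]) if R is None else R
    for k,(P,Q) in enumerate(wps):
        P=np.array(P);rv=(R.inv()*Q).as_rotvec(degrees=True)
        n=int(max(1,np.ceil(np.linalg.norm(P-p)/lin*1e3),np.ceil(np.linalg.norm(rv)/ang)));out=[]
        for i in range(n):
            q=p+(P-p)/(n-i)
            rr=(R.inv()*Q).as_rotvec(degrees=True)/(n-i)
            row=np.r_[np.round(R.inv().apply(q-p)*1e3,1),np.round(rr,2)]+0.
            p=p+R.apply(row[:3])*1e-3;R=R*Ro.from_rotvec(row[3:],degrees=True);out.append(row.tolist())
        print(k,n,str(out).replace(" ",""))
    return p,R
def jw(x,y,z,J): return Ro.from_euler("z",J[2]).as_matrix()@np.array([x,y,z])+[J[0],J[1],0]
J=np.array([.595,.0375,-.265])
E
python3 - <<'E'
from h import *
w=[]
def f(a,d):
    return jw(.005+.084*np.sin(a)-d*np.cos(a),-.062+.084*np.cos(a)+d*np.sin(a),.102,J)
D=down(J[2]);s=f(.2,.032);up=s.copy();up[2]=.2
w=[(up,D),(s,D)]+[(f(a,.02),D) for a in(.25,.5,.75,1.,1.2,1.4,1.5)]
e=f(1.5,.03);e[2]=.2;w.append((e,D));rows(w)
E
```

```text
0 15 [[38.4,-29.5,1.5,0.0,0.0,2.45],[37.1,-31.2,1.5,0.0,0.0,2.45],[35.7,-32.7,1.5,0.0,0.0,2.45],[34.2,-34.2,1.5,0.0,0.0,2.45],[32.8,-35.6,1.5,0.0,0.0,2.45],[31.2,-37.0,1.5,0.0,0.0,2.45],[29.6,-38.3,1.5,0.0,0.0,2.45],[27.9,-39.5,1.5,0.0,0.0,2.45],[26.2,-40.7,1.5,0.0,0.0,2.45],[24.5,-41.8,1.5,0.0,0.0,2.45],[22.6,-42.8,1.5,0.0,0.0,2.45],[20.8,-43.7,1.5,0.0,0.0,2.46],[18.9,-44.6,1.6,0.0,0.0,2.45],[17.0,-45.3,1.5,0.0,0.0,2.46],[15.0,-46.0,1.6,0.0,0.0,2.45]]
1 2 [[0.0,0.0,49.0,0.0,0.0,0.0],[0.0,0.0,49.0,0.0,0.0,0.0]]
2 1 [[16.1,2.3,0.0,0.0,0.0,0.0]]
3 1 [[21.3,3.0,0.0,0.0,0.0,0.0]]
4 1 [[19.9,8.3,0.0,0.0,0.0,0.0]]
5 1 [[17.2,12.8,0.0,0.0,0.0,0.0]]
6 1 [[11.2,13.2,0.0,0.0,0.0,0.0]]
7 1 [[8.3,15.1,0.0,0.0,0.0,0.0]]
8 1 [[3.0,8.1,0.0,0.0,0.0,0.0]]
9 2 [[-0.3,-5.0,-49.0,0.0,0.0,0.0],[-0.4,-5.0,-49.0,0.0,0.0,0.0]]
```

Emit:
{"api": "drive_tool", "payload": {
  "commands": [
    [38.4, -29.5, 1.5, 0, 0, 2.45],
    [37.1, -31.2, 1.5, 0, 0, 2.45],
    [35.7, -32.7, 1.5, 0, 0, 2.45],
    [34.2, -34.2, 1.5, 0, 0, 2.45],
    [32.8, -35.6, 1.5, 0, 0, 2.45]
  ],
  "gripper": 1,
  "squeeze": 20
}}

```text
clock: 2.52
tcp_pos: [0.3455, -0.3487, 0.2153]
tool_rot: [0.997, 0.081, 0.0, 0.0]
wrist_force: [1.1, -0.4, 0.9]
finger_gap: 0.471
finger_force: 0.0
```

Emit:
{"api": "drive_tool", "payload": {
  "commands": [
    [31.2, -37, 1.5, 0, 0, 2.45],
    [29.6, -38.3, 1.5, 0, 0, 2.45],
    [27.9, -39.5, 1.5, 0, 0, 2.45],
    [26.2, -40.7, 1.5, 0, 0, 2.45],
    [24.5, -41.8, 1.5, 0, 0, 2.45]
  ]
}}

```text
clock: 3.15
tcp_pos: [0.4696, -0.1408, 0.2079]
tool_rot: [1.0, -0.026, 0.0, 0.0]
wrist_force: [0.8, -0.5, 0.3]
finger_gap: 0.006
finger_force: 0.0
```

Emit:
{"api": "drive_tool", "payload": {
  "commands": [
    [22.6, -42.8, 1.5, 0, 0, 2.45],
    [20.8, -43.7, 1.5, 0, 0, 2.46],
    [18.9, -44.6, 1.6, 0, 0, 2.45],
    [17, -45.3, 1.5, 0, 0, 2.46],
    [15, -46, 1.6, 0, 0, 2.45]
  ]
}}

```text
clock: 3.78
tcp_pos: [0.5935, 0.0673, 0.2]
tool_rot: [0.991, -0.133, 0.0, -0.0]
wrist_force: [-0.0, -0.8, 0.4]
finger_gap: 0.006
finger_force: 0.0
```

```bash
python3 - <<'E'
from h import *
a=save("side","s2.png");b=save("top","t2.png")
s=read_state();print(s["tcp_pos"],s["finger_gap"],down(J[2]).as_quat(),s["tool_rot"])
cv2.imwrite("pics/c2.png",cv2.resize(np.hstack([a[130:280,180:330],b[120:270,180:330]]),(800,400),interpolation=cv2.INTER_CUBIC)[:,:,::-1])
print(mark("swing_knob","side"),proj("side",jw(.022,.020,.108,J)))
E
```

```text
[0.59491175 0.0695618  0.19984553] 0.004349724990529254 [ 9.91234710e-01 -1.32112640e-01 -8.08956606e-18  6.06956207e-17] [ 9.91411577e-01 -1.30772296e-01  8.55423077e-04 -9.79457310e-04]
[(array([236.8, 213.3]), 0.75)] [238.50900949 211.92000047]
```

View pics/c2.png

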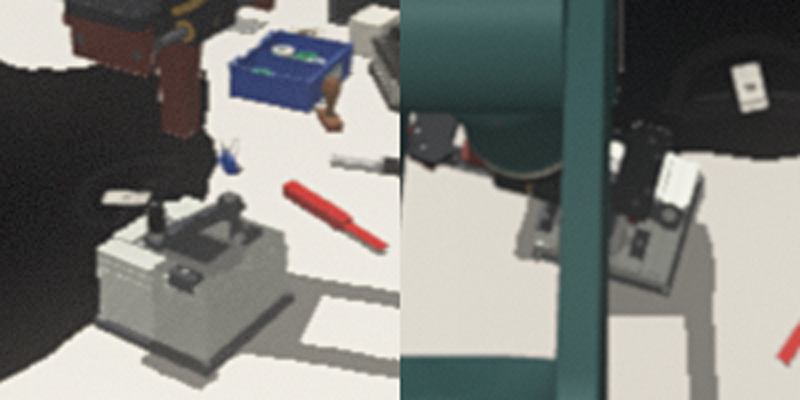

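The knob stands at crop (157,218), which is side (238,212) and matches the model. The closed fingers are above and in front of it, so I'll descend and push.

Emit:
{"api": "drive_tool", "payload": {
  "commands": [
    [0, 0, 49, 0, 0, 0],
    [0, 0, 49, 0, 0, 0],
    [0, 0, 0, 0, 0, 0]
  ]
}}

```text
clock: 4.3
tcp_pos: [0.5885, 0.0647, 0.0988]
tool_rot: [0.991, -0.132, -0.004, 0.001]
wrist_force: [-0.8, 0.5, -0.4]
finger_gap: 0.009
finger_force: 0.0
```

Emit:
{"api": "drive_tool", "payload": {
  "commands": [
    [16.1, 2.3, 0, 0, 0, 0],
    [21.3, 3, 0, 0, 0, 0],
    [19.9, 8.3, 0, 0, 0, 0],
    [17.2, 12.8, 0, 0, 0, 0],
    [11.2, 13.2, 0, 0, 0, 0]
  ]
}}

```text
clock: 4.92
tcp_pos: [0.6672, 0.0036, 0.1037]
tool_rot: [0.991, -0.132, 0.002, -0.0]
wrist_force: [-0.4, 1.1, -0.1]
finger_gap: 0.006
finger_force: 0.4
```

Emit:
{"api": "drive_tool", "payload": {
  "commands": [
    [8.3, 15.1, 0, 0, 0, 0],
    [3, 8.1, 0, 0, 0, 0],
    [0, 0, 0, 0, 0, 0]
  ]
}}

```text
clock: 5.3
tcp_pos: [0.6694, -0.0211, 0.1019]
tool_rot: [0.991, -0.133, -0.0, 0.0]
wrist_force: [-0.4, 0.4, -0.0]
finger_gap: 0.005
finger_force: 0.0
```

Emit:
{"api": "drive_tool", "payload": {
  "commands": [
    [0, -5, -49, 0, 0, 0],
    [0, -5, -49, 0, 0, 0],
    [0, 0, -20, 0, 0, 0]
  ]
}}

```text
clock: 5.68
tcp_pos: [0.6737, -0.0098, 0.2234]
tool_rot: [0.991, -0.132, 0.002, -0.0]
wrist_force: [-0.0, -0.9, 0.2]
finger_gap: 0.002
finger_force: 0.0
```

```bash
python3 - <<'E'
from h import *
a=save("side","s3.png");save("top","t3.png")
m=mark("swing_knob","side");print(m)
for px,c in m:
    X=atz("side",px,.108);d=Ro.from_euler("z",J[2]).as_matrix().T@(X-[J[0],J[1],0]);print(d,"ang",np.arctan2(d[0]-.005,d[1]+.062))
# plan: to above bar handle
H=np.array([.4525,-.311,.12]);D=down(.12)
p,R=rows([((.57,-.15,.22),down(-.1)),(H,D)])
E
```

```text
[(array([234.6, 191.6]), 0.59), (array([321.4, 194.2]), 0.16)]
[ 0.08735334 -0.05164427  0.108     ] ang 1.4457053993294713
[-0.09078811 -0.15989152  0.108     ] ang -2.367054323990107
0 4 [[-15.7,40.4,0.2,0.0,-0.03,-2.35],[-17.3,39.8,0.2,0.0,-0.03,-2.36],[-18.9,39.0,0.2,0.0,-0.03,-2.35],[-20.5,38.2,0.2,-0.01,-0.03,-2.36]]
1 5 [[-20.2,34.4,20.0,0.0,0.0,-2.52],[-21.7,33.5,20.0,0.0,0.0,-2.52],[-23.1,32.5,20.0,0.0,0.0,-2.52],[-24.5,31.4,20.0,0.0,0.0,-2.52],[-25.9,30.3,20.0,0.0,0.0,-2.52]]
```

The arm is swung to about 1.45 rad. Next I go above the bar.

Emit:
{"api": "drive_tool", "payload": {
  "commands": [
    [-15.7, 40.4, 0, 0, 0, -2.35],
    [-17.3, 39.8, 0, 0, 0, -2.35],
    [-18.9, 39, 0, 0, 0, -2.35],
    [-20.5, 38.2, 0, 0, 0, -2.35]
  ],
  "gripper": -1
}}

```text
clock: 6.32
tcp_pos: [0.5673, -0.1506, 0.2178]
tool_rot: [0.999, -0.05, -0.002, -0.001]
wrist_force: [0.1, -0.7, 0.2]
finger_gap: 0.421
finger_force: 0.0
```

Emit:
{"api": "drive_tool", "payload": {
  "commands": [
    [-20.2, 34.4, 20, 0, 0, -2.52],
    [-21.7, 33.5, 20, 0, 0, -2.52],
    [-23.1, 32.5, 20, 0, 0, -2.52],
    [-24.5, 31.4, 20, 0, 0, -2.52],
    [-25.9, 30.3, 20, 0, 0, -2.52]
  ]
}}

```text
clock: 6.95
tcp_pos: [0.4498, -0.3108, 0.1176]
tool_rot: [0.998, 0.06, -0.001, -0.001]
wrist_force: [0.7, -0.1, -1.4]
finger_gap: 0.984
finger_force: 0.0
```

```bash
python3 - <<'E'
from h import *
a=save("side","s4.png");b=save("top","t4.png")
s=read_state();print(s["tcp_pos"],s["tool_rot"])
for t in["bar_handle","bar_tip","swing_knob","jig_slot","swing_pivot","jig","plate_front"]:
    for n in C: print(t,n,[(m,c,np.round(atz(n,m,dict(jig_slot=.062,swing_knob=.108,swing_pivot=.0875,jig=0,plate_front=.071).get(t,.008))[:2],3)) for m,c in mark(t,n,2)])
cv2.imwrite("pics/c4.png",cv2.resize(np.hstack([a[120:280,200:400],b[150:310,220:420]]),(800,320),interpolation=cv2.INTER_CUBIC)[:,:,::-1])
E
```

```text
[ 0.44754199 -0.3114599   0.11625041] [ 0.9982891   0.05835843 -0.00291537 -0.00216208]
bar_handle side [(array([297.1, 199.8]), 0.84, array([ 0.555, -0.225])), (array([269.2, 236.8]), 0.67, array([ 0.572, -0.02 ]))]
bar_handle top [(array([345.6, 221.9]), 0.57, array([ 0.543, -0.187]))]
bar_tip side [(array([304.3, 188.8]), 0.52, array([ 0.552, -0.298]))]
bar_tip top [(array([324.5, 255.3]), 0.77, array([ 0.459, -0.132])), (array([388.4, 215.7]), 0.52, array([ 0.558, -0.294]))]
swing_knob side [(array([234.7, 190.4]), 0.88, array([ 0.668, -0.041])), (array([307.1, 190.2]), 0.29, array([ 0.503, -0.102]))]
swing_knob top [(array([287.8, 165.6]), 0.89, array([ 0.665, -0.04 ]))]
jig_slot side [(array([271.2, 236. ]), 0.81, array([0.545, 0.052]))]
jig_slot top [(array([244.5, 218.2]), 0.76, array([0.546, 0.065]))]
swing_pivot side [(array([264. , 207.1]), 0.97, array([ 0.587, -0.022]))]
swing_pivot top [(array([280.1, 199.2]), 0.6, array([ 0.588, -0.021])), (array([164.9, 166.4]), 0.49, array([0.669, 0.256]))]
jig side [(array([253.4, 253.6]), 0.79, array([0.589, 0.047]))]
jig top [(array([257.9, 200.3]), 0.56, array([0.6  , 0.035]))]
plate_front side [(array([264.5, 232.3]), 0.76, array([0.559, 0.056]))]
plate_front top [(array([251.9, 212.9]), 0.7, array([0.558, 0.046]))]
```

View pics/c4.png

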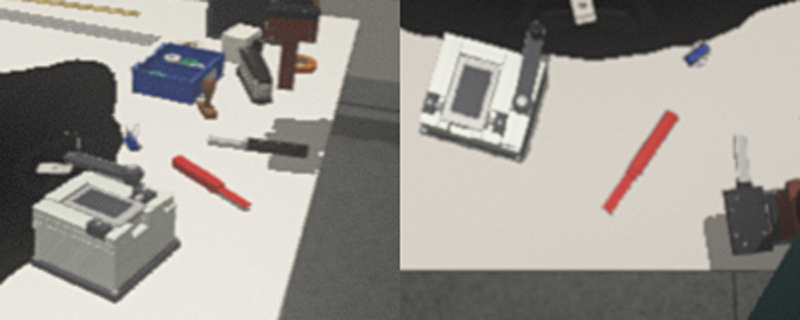

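The top crop shows the knob now right back at (537,30) and the plate clear at (475,90). The open gripper is over the bar's handle at (748,220), with the blade visible at (741,150).

```bash
python3 - <<'E'
from h import *
A=atz("top",(389.5,217.5),.008);B=atz("top",(395,277),.012);print(A,B,np.arctan2(*(A-B)[1::-1]))
b=cv2.imread("pics/t1.png")[:,:,::-1].astype(int)
m=np.zeros(b.shape[:2],bool);m[230:290,380:410]=True;m&=b.sum(2)<210
m[:, :]&=(np.arange(420)[:,None]<279)
v,u=np.nonzero(m);P=np.array([atz("top",q,.013)[:2] for q in zip(u,v)]);c=P.mean(0);w=np.linalg.svd(P-c)[2][0];print(len(P),c,w,np.arctan(w[1]/w[0]),np.ptp((P-c)@w))
# jig refit
obs=[("jig","side",(252,250.4)),("jig","side",(253.4,253.6)),("jig","top",(257.2,202.6)),("jig","top",(257.9,200.3)),
("jig_slot","side",(267.6,236.9)),("jig_slot","side",(271.2,236)),("jig_slot","top",(248.6,218.2)),("jig_slot","top",(244.5,218.2)),
("swing_pivot","side",(264.2,206.1)),("swing_pivot","side",(264,207.1)),("swing_pivot","top",(283,201.6)),("swing_pivot","top",(280.1,199.2)),
("plate_front","side",(267.9,231.9)),("plate_front","side",(264.5,232.3)),("plate_front","top",(250.4,209.8)),("plate_front","top",(251.9,212.9))]
print(fit(obs,JP,J)[0])
E
```

```text
[ 0.55392445 -0.29691252  0.008     ] [ 0.40607346 -0.3032469   0.012     ] 0.04281681790923948
167 [ 0.44952442 -0.29962992] [-0.99864055 -0.05212543] 0.052149067551842225 0.08365821465199871
[ 0.59622796  0.03905067 -0.27249304]
```

```bash
python3 - <<'E'
from h import *
D=down(.055);rows([((.4515,-.301,.05),D),((.4515,-.301,.004),D)])
E
```

```text
0 2 [[0.3,-5.0,35.1,0.0,-0.01,1.84],[0.1,-5.1,35.0,0.01,0.0,1.85]]
1 1 [[0.0,0.0,46.0,0.0,0.0,0.0]]
```

Emit:
{"api": "drive_tool", "payload": {
  "commands": [
    [0, -5, 35, 0, 0, 1.85],
    [0, -5, 35, 0, 0, 1.85],
    [0, 0, 23, 0, 0, 0],
    [0, 0, 20, 0, 0, 0],
    [0, 0, 0, 0, 0, 0]
  ]
}}

```text
clock: 8.38
tcp_pos: [0.4499, -0.3004, 0.0058]
tool_rot: [1.0, 0.027, -0.001, -0.001]
wrist_force: [-0.1, 1.0, 1.1]
finger_gap: 1.0
finger_force: 0.0
```

Emit:
{"api": "drive_tool", "payload": {
  "commands": [
    [0, 0, 2, 0, 0, 0],
    [0, 0, 0, 0, 0, 0],
    [0, 0, 0, 0, 0, 0],
    [0, 0, 0, 0, 0, 0],
    [0, 0, 0, 0, 0, 0]
  ],
  "gripper": 1,
  "squeeze": 50
}}

```text
clock: 9.0
tcp_pos: [0.4509, -0.3013, 0.0051]
tool_rot: [1.0, 0.027, 0.0, 0.0]
wrist_force: [-1.0, -1.1, 0.1]
finger_gap: 0.472
finger_force: 0.0
```

Emit:
{"api": "drive_tool", "payload": {
  "commands": [
    [0, 0, 0, 0, 0, 0],
    [0, 0, 0, 0, 0, 0]
  ]
}}

```text
clock: 9.25
tcp_pos: [0.4508, -0.3012, 0.0049]
tool_rot: [1.0, 0.027, -0.0, -0.0]
wrist_force: [-0.0, 0.2, 0.5]
finger_gap: 0.243
finger_force: 0.0
```

Emit:
{"api": "drive_tool", "payload": {
  "commands": [
    [0, 0, -30, 0, 0, 0],
    [0, 0, -40, 0, 0, 0],
    [0, 0, -40, 0, 0, 0],
    [0, 0, -40, 0, 0, 0],
    [0, 0, 0, 0, 0, 0]
  ]
}}

```text
clock: 9.88
tcp_pos: [0.4527, -0.3027, 0.1579]
tool_rot: [1.0, 0.027, 0.002, 0.002]
wrist_force: [0.5, -0.5, -0.9]
finger_gap: 0.198
finger_force: 50.0
```

```bash
python3 - <<'E'
from h import *
a=save("side","s5.png");b=save("top","t5.png")
s=read_state();print(s["tcp_pos"],s["tool_rot"],s["finger_gap"],s["finger_force"],s["wrist_force"])
for t in["bar_handle","bar_tip"]:
    ms,mt=mark(t,"side",4),mark(t,"top",4);print(t,ms,mt)
    for x,_ in ms:
        for y,_ in mt: print(x,y,tri(x,y))
cv2.imwrite("pics/c5.png",cv2.resize(np.hstack([a[100:260,230:430],b[150:310,300:500]]),(800,320),interpolation=cv2.INTER_CUBIC)[:,:,::-1])
E
```

```text
[ 0.45057343 -0.30100042  0.15458969] [ 9.99629695e-01  2.72113972e-02 -7.63650297e-05 -8.43309951e-05] 0.19468535600886797 49.996222257614136 [-0.02482068  1.09988923 -2.02876406]
bar_handle [(array([343.6, 146.5]), 0.83), (array([299.7, 204.3]), 0.65)] [(array([342. , 221.7]), 0.63)]
[343.6 146.5] [342.  221.7] (array([ 0.4755474 , -0.14980247,  0.21650386]), np.float64(0.08623803742039343))
[299.7 204.3] [342.  221.7] (array([ 0.53871821, -0.17608147,  0.02273835]), np.float64(0.0061241248587590134))
bar_tip [(array([323.4, 223.3]), 0.76), (array([267.7, 192.2]), 0.74), (array([307.4, 142.9]), 0.73)] [(array([326.7, 252.1]), 0.85), (array([407.6, 209.6]), 0.79)]
[323.4 223.3] [326.7 252.1] (array([ 0.46414977, -0.13922658, -0.00091348]), np.float64(0.006903527834881641))
[323.4 223.3] [407.6 209.6] (array([ 0.5476555 , -0.39194813, -0.15431185]), np.float64(0.09879882198797471))
[267.7 192.2] [326.7 252.1] (array([ 0.53081988, -0.10754866,  0.09182956]), np.float64(0.14221654423904784))
[267.7 192.2] [407.6 209.6] (array([ 0.62966137, -0.34576062, -0.04556817]), np.float64(0.09912371708733216))
[307.4 142.9] [326.7 252.1] (array([ 0.48306888, -0.10807806,  0.22759865]), np.float64(0.05524875104774581))
[307.4 142.9] [407.6 209.6] (array([ 0.55257759, -0.30089158,  0.1518888 ]), np.float64(0.0008803752652132819))
```

View pics/c5.png

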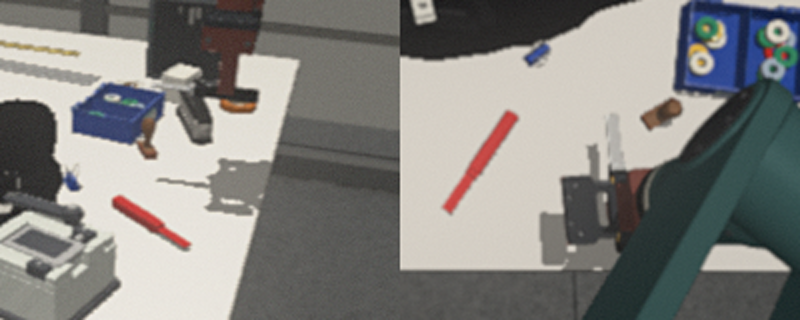

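The bar is gripped at 50 N. The crops show it level in the fingers at side (235,95), with the blade at top (612,145). The tip triangulates to (0.553,-0.301,0.152), within about 6 mm of expected. Next I move to the pre-insert pose.

```bash
sed -i 's/^J=.*/J=np.array([.596,.039,-.272])/' h.py; python3 - <<'E'
from h import *
D=down(J[2]);P=jw(-.185,0,.063,J);print(P)
rows([((P[0],P[1],.15),D),(P,D)],lin=45)
E
```

```text
[0.41780143 0.08870181 0.063     ]
0 9 [[-1.2,-43.4,0.5,-0.01,0.02,2.08],[-2.8,-43.3,0.5,-0.01,0.02,2.08],[-4.4,-43.2,0.4,-0.01,0.02,2.08],[-5.9,-43.0,0.4,-0.01,0.02,2.08],[-7.5,-42.7,0.4,-0.01,0.02,2.08],[-9.0,-42.4,0.4,-0.02,0.01,2.08],[-10.5,-42.1,0.4,-0.01,0.02,2.07],[-12.1,-41.7,0.5,-0.02,0.01,2.08],[-13.5,-41.1,0.4,-0.01,0.02,2.07]]
1 2 [[0.0,0.0,43.5,0.0,0.0,0.0],[0.0,0.0,43.5,0.0,0.0,0.0]]
```

Emit:
{"api": "drive_tool", "payload": {
  "commands": [
    [-1.2, -43.4, 0.4, 0, 0, 2.08],
    [-2.8, -43.3, 0.4, 0, 0, 2.08],
    [-4.4, -43.2, 0.4, 0, 0, 2.08],
    [-5.9, -43, 0.4, 0, 0, 2.08],
    [-7.5, -42.7, 0.4, 0, 0, 2.08]
  ]
}}

```text
clock: 10.8
tcp_pos: [0.4321, -0.0835, 0.1521]
tool_rot: [0.998, -0.064, -0.001, -0.0]
wrist_force: [0.1, 0.2, -1.1]
finger_gap: 0.195
finger_force: 50.0
```

Emit:
{"api": "drive_tool", "payload": {
  "commands": [
    [-9, -42.4, 0.4, 0, 0, 2.08],
    [-10.5, -42.1, 0.4, 0, 0, 2.08],
    [-12.1, -41.7, 0.4, 0, 0, 2.08],
    [-13.5, -41.1, 0.4, 0, 0, 2.08],
    [0, 0, 0, 0, 0, 0]
  ]
}}

```text
clock: 11.42
tcp_pos: [0.4176, 0.09, 0.1505]
tool_rot: [0.991, -0.134, -0.001, -0.0]
wrist_force: [0.4, -1.2, -1.1]
finger_gap: 0.199
finger_force: 50.0
```

Emit:
{"api": "drive_tool", "payload": {
  "commands": [
    [0, 0, 43.5, 0, 0, 0],
    [0, 0, 43.5, 0, 0, 0],
    [0, 0, 0, 0, 0, 0]
  ]
}}

```text
clock: 11.8
tcp_pos: [0.4157, 0.0869, 0.0619]
tool_rot: [0.991, -0.136, -0.004, 0.001]
wrist_force: [-0.8, 0.5, -0.5]
finger_gap: 0.192
finger_force: 50.0
```

```bash
python3 - <<'E'
from h import *
a=save("side","s6.png");b=save("top","t6.png")
s=read_state();print(s["tcp_pos"],s["tool_rot"],s["finger_gap"],s["finger_force"],down(J[2]).as_quat())
for t in["bar_tip","bar_handle","jig_slot","swing_pivot","plate_front","jig"]:
    ms,mt=mark(t,"side",3),mark(t,"top",3);print(t,ms,mt)
    for x,_ in ms:
        for y,_ in mt:
            X,e=tri(x,y)
            if e<.012: print("   ",x,y,X,e)
T=s["tcp_pos"]+Ro.from_quat(s["tool_rot"]).apply([.1055,0,-.003]);print("tip exp",T,proj("side",T),proj("top",T))
L=jw(-.05,0,.062,J);print("lip",L,proj("side",L),proj("top",L))
cv2.imwrite("pics/c6.png",np.vstack([cv2.resize(a[195:275,215:345],(520,320),interpolation=cv2.INTER_CUBIC),cv2.resize(b[165:235,200:330],(520,280),interpolation=cv2.INTER_CUBIC)])[:,:,::-1])
E
```

```text
[0.41873308 0.08721038 0.06455499] [ 9.90713332e-01 -1.35965598e-01 -6.52272446e-04  1.57934947e-04] 0.1969491127147958 49.99628126621246 [ 9.90766245e-01 -1.35581145e-01 -8.30195075e-18  6.06669356e-17]
bar_tip [(array([281.5, 239.2]), 0.65)] [(array([245.7, 228.9]), 0.58)]
    [281.5 239.2] [245.7 228.9] [0.51912211 0.06125049 0.06515038] 0.0014193541203843401
bar_handle [(array([299.4, 203.2]), 0.7), (array([324.2, 257.8]), 0.62)] [(array([346.5, 223.9]), 0.82)]
    [299.4 203.2] [346.5 223.9] [ 0.537777   -0.18687278  0.01984183] 0.002455835965733493
jig_slot [(array([268.1, 235.4]), 0.66), (array([266.6, 204.7]), 0.18)] [(array([247.9, 220.9]), 0.88)]
    [268.1 235.4] [247.9 220.9] [0.54452913 0.05742328 0.06575544] 0.011080587671934834
swing_pivot [] [(array([284.6, 201.3]), 0.96)]
plate_front [(array([266.5, 232. ]), 0.64)] [(array([250.8, 213.8]), 0.85)]
    [266.5 232. ] [250.8 213.8] [0.55633417 0.04924568 0.06810764] 0.0007152300860561396
jig [(array([251.8, 251. ]), 0.57), (array([267.9, 233.7]), 0.29)] [(array([253.9, 202.4]), 0.76)]
    [251.8 251. ] [253.9 202.4] [0.59369622 0.0449227  0.00463032] 0.0007304533194333225
tip exp [0.52033631 0.05878844 0.06742316] [280.99702764 237.57118237] [246.72141383 228.58776993]
lip [0.54783822 0.05243292 0.062     ] [269.82157499 235.78458884] [249.57322858 217.48302856]
```

View pics/c6.png

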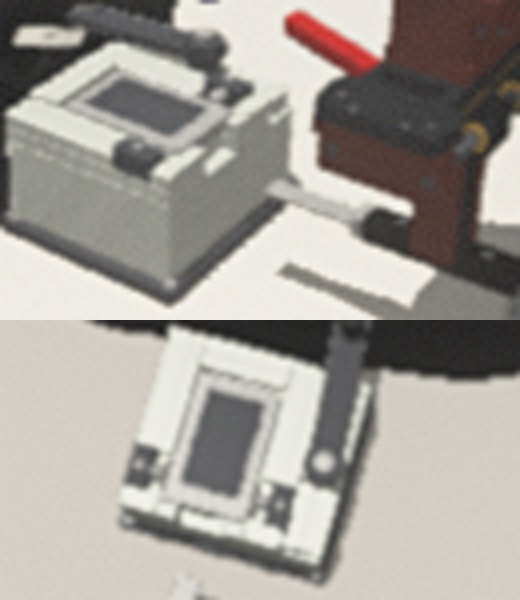

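The side crop shows the blade tip at (268,185) just in front of the slot notch at (219,160). That notch is at px (270,235), which matches the predicted lip (269.8,235.8). The lateral error in the jig frame is about 1 mm, so I'll advance by feel.

Emit:
{"api": "drive_tool", "payload": {
  "commands": [
    [12, 0, -1, 0, 0, 0],
    [12, 0, 0, 0, 0, 0],
    [5, 0, 0, 0, 0, 0],
    [4, 0, 0, 0, 0, 0],
    [0, 0, 0, 0, 0, 0]
  ]
}}

```text
clock: 13.12
tcp_pos: [0.4459, 0.0795, 0.0642]
tool_rot: [0.991, -0.136, -0.005, 0.0]
wrist_force: [-8.0, 5.1, 1.8]
finger_gap: 0.194
finger_force: 50.1
```

Emit:
{"api": "drive_tool", "payload": {
  "commands": [
    [3, 0, 0, 0, 0, 0],
    [0, 0, 0, 0, 0, 0],
    [0, 0, 0, 0, 0, 0]
  ]
}}

```text
clock: 13.5
tcp_pos: [0.4459, 0.079, 0.0637]
tool_rot: [0.991, -0.136, -0.007, 0.0]
wrist_force: [-13.4, 6.1, 2.3]
finger_gap: 0.196
finger_force: 50.1
```

Contact came right at the lip plane, so I'll back off and look.

Emit:
{"api": "drive_tool", "payload": {
  "commands": [
    [-6, 0, 0, 0, 0, 0],
    [0, 0, 0, 0, 0, 0]
  ]
}}

```text
clock: 13.75
tcp_pos: [0.4458, 0.0799, 0.0649]
tool_rot: [0.991, -0.136, -0.002, 0.0]
wrist_force: [-5.5, 0.7, -0.9]
finger_gap: 0.193
finger_force: 50.0
```

```bash
python3 - <<'E'
from h import *
a=np.mean([cams.camera("side") for _ in range(3)],0).astype(np.uint8);b=np.mean([cams.camera("top") for _ in range(3)],0).astype(np.uint8)
s=read_state();print(s["tcp_pos"],s["wrist_force"])
T=s["tcp_pos"]+Ro.from_quat(s["tool_rot"]).apply([.1055,0,-.003]);print("tip exp",T,proj("side",T),proj("top",T))
for t in["bar_tip","jig_slot"]:print(t,mark(t,"side"),mark(t,"top"))
for q in[(-.05,.015,.062),(-.05,-.015,.062),(-.05,.068,0),(-.05,-.068,0),(-.05,.068,.08),(-.05,-.068,.08)]:print(q,proj("side",jw(*q,J)),proj("top",jw(*q,J)))
cv2.imwrite("pics/c7.png",np.hstack([cv2.resize(a[205:275,230:300],(600,600),interpolation=cv2.INTER_CUBIC)[:, :400+0],cv2.resize(b[180:240,225:265],(400,600),interpolation=cv2.INTER_CUBIC)])[:,:,::-1])
E
```

```text
[0.44574523 0.07987433 0.06491218] [-6.23684304  3.09097676  0.13051527]
tip exp [0.54736285 0.05147624 0.06749234] [270.20078872 233.52567092] [249.83511442 217.38804335]
bar_tip [(array([271.7, 236.7]), 0.66)] [(array([325.4, 253.5]), 0.8), (array([165.1, 168.1]), 0.32)]
jig_slot [(array([268.6, 240.8]), 0.77)] [(array([250.1, 219. ]), 0.68)]
(-0.05, 0.015, 0.062) [266.03542899 238.93062786] [243.61608553 215.84487728]
(-0.05, -0.015, 0.062) [273.51694251 232.71391036] [255.53960762 219.12388163]
(-0.05, 0.068, 0) [252.05944491 273.92386177] [225.49381802 213.54544518]
(-0.05, -0.068, 0) [284.94755847 244.2409858 ] [276.68094164 227.64095636]
(-0.05, 0.068, 0.08) [251.82571185 243.61646213] [221.74801615 208.99649618]
(-0.05, -0.068, 0.08) [286.17866425 215.82091812] [276.70354173 224.1031766 ]
```

View pics/c7.png

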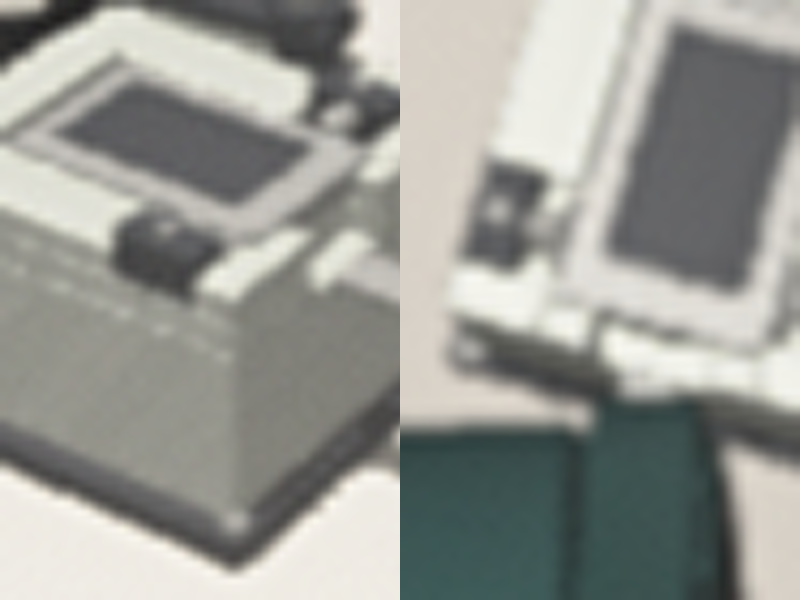

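The left crop shows the blade ending at (345,268) on the slot's front edge, with the lit slot floor (310-380, 235-290) uncovered. The tip is therefore a few mm too low. I'll back off, raise it and retry.

Emit:
{"api": "drive_tool", "payload": {
  "commands": [
    [-6, 0, 0, 0, 0, 0],
    [0, 0, -3, 0, 0, 0],
    [0, 0, 0, 0, 0, 0]
  ]
}}

```text
clock: 14.62
tcp_pos: [0.4433, 0.0814, 0.069]
tool_rot: [0.991, -0.136, 0.001, -0.0]
wrist_force: [-0.1, 0.2, -1.3]
finger_gap: 0.195
finger_force: 50.0
```

Emit:
{"api": "drive_tool", "payload": {
  "commands": [
    [4, 0, 0, 0, 0, 0],
    [4, 0, 0, 0, 0, 0],
    [3, 0, 0, 0, 0, 0],
    [0, 0, 0, 0, 0, 0]
  ]
}}

```text
clock: 15.12
tcp_pos: [0.4529, 0.0784, 0.0683]
tool_rot: [0.991, -0.136, 0.0, -0.0]
wrist_force: [-0.3, -0.4, -0.7]
finger_gap: 0.194
finger_force: 50.0
```

Emit:
{"api": "drive_tool", "payload": {
  "commands": [
    [3, 0, 0, 0, 0, 0],
    [3, 0, 0, 0, 0, 0],
    [0, 0, 0, 0, 0, 0]
  ]
}}

```text
clock: 15.5
tcp_pos: [0.4587, 0.0768, 0.0684]
tool_rot: [0.991, -0.136, 0.0, -0.0]
wrist_force: [0.6, -0.0, -0.7]
finger_gap: 0.195
finger_force: 50.0
```

Emit:
{"api": "drive_tool", "payload": {
  "commands": [
    [2, 0, 0, 0, 0, 0],
    [2, 0, 0, 0, 0, 0],
    [0, 0, 0, 0, 0, 0]
  ]
}}

```text
clock: 15.88
tcp_pos: [0.4624, 0.0757, 0.0684]
tool_rot: [0.991, -0.136, 0.0, -0.0]
wrist_force: [0.7, -0.7, -1.0]
finger_gap: 0.199
finger_force: 50.0
```

Emit:
{"api": "drive_tool", "payload": {
  "commands": [
    [4, 0, 0, 0, 0, 0],
    [4, 0, 0, 0, 0, 0],
    [4, 0, 0, 0, 0, 0],
    [0, 0, 0, 0, 0, 0]
  ]
}}

```text
clock: 16.38
tcp_pos: [0.4743, 0.0724, 0.0684]
tool_rot: [0.991, -0.136, 0.0, -0.0]
wrist_force: [0.0, 0.7, -2.1]
finger_gap: 0.198
finger_force: 50.0
```

```bash
python3 - <<'E'
from h import *
s=read_state();p=s["tcp_pos"];R=Ro.from_quat(s["tool_rot"]);print(p,s["wrist_force"],R.as_euler("zyx"))
# lever about lip: pivot is 75mm ahead of handle mid (tip 30 past). lip point in tool frame:
x=R.as_matrix()[:,0];L=p+R.apply([.0755,0,0]);L[2]=p[2]+.003-.0015
yaw=np.arctan2(x[1],x[0]);v=R.inv().apply(p-L);w=[]
for a in(.1,.2,.3,.4):
    Q=down(yaw,a);w.append((L+Q.apply(v),Q))
rows(w,ang=7)
E
```

```text
[0.47425728 0.0724115  0.06840065] [ 0.04826071  0.6836994  -2.05107288] [ 2.72508190e-01  4.22556454e-04 -3.14149417e+00]
0 1 [[0.5,0.0,7.5,-0.01,5.71,0.0]]
1 1 [[0.5,0.0,7.5,0.0,5.73,0.0]]
2 1 [[0.6,0.0,7.6,0.0,5.73,0.0]]
3 1 [[0.5,0.0,7.5,0.0,5.73,0.0]]
```

Emit:
{"api": "drive_tool", "payload": {
  "commands": [
    [0, 0, 1.5, 0, 0, 0],
    [0.3, 0, 4, 0, 2.9, 0],
    [0.3, 0, 4, 0, 2.9, 0],
    [0, 0, 0, 0, 0, 0]
  ],
  "squeeze": 60
}}

```text
clock: 16.88
tcp_pos: [0.4727, 0.0725, 0.0585]
tool_rot: [0.99, -0.135, 0.049, 0.007]
wrist_force: [0.0, -0.0, -0.2]
finger_gap: 0.194
finger_force: 60.0
```

Emit:
{"api": "drive_tool", "payload": {
  "commands": [
    [0.3, 0, 3.8, 0, 2.9, 0],
    [0.3, 0, 3.8, 0, 2.9, 0],
    [0, 0, 0, 0, 0, 0]
  ]
}}

```text
clock: 17.25
tcp_pos: [0.4749, 0.072, 0.0511]
tool_rot: [0.986, -0.135, 0.099, 0.014]
wrist_force: [0.4, 0.5, -0.6]
finger_gap: 0.193
finger_force: 60.0
```

Emit:
{"api": "drive_tool", "payload": {
  "commands": [
    [0.3, 0, 3.8, 0, 2.9, 0],
    [0.3, 0, 3.8, 0, 2.9, 0],
    [0, 0, 0, 0, 0, 0]
  ]
}}

```text
clock: 17.62
tcp_pos: [0.4771, 0.0711, 0.0438]
tool_rot: [0.98, -0.134, 0.148, 0.021]
wrist_force: [-4.3, 1.5, 1.5]
finger_gap: 0.193
finger_force: 60.0
```

Emit:
{"api": "drive_tool", "payload": {
  "commands": [
    [0.3, 0, 3.8, 0, 2.9, 0],
    [0.3, 0, 3.8, 0, 2.9, 0],
    [0, 0, 0, 0, 0, 0]
  ]
}}

```text
clock: 18.0
tcp_pos: [0.4819, 0.0694, 0.0399]
tool_rot: [0.972, -0.133, 0.191, 0.031]
wrist_force: [-0.7, 1.1, -0.6]
finger_gap: 0.194
finger_force: 60.0
```

```bash
python3 - <<'E'
from h import *
a=save("side","s8.png")
for t,z in(("plate_front",.071),("plate_front",.083)):print(mark(t,"side"),mark("bar_handle","side"),proj("side",jw(-.04,0,z,J)))
s=read_state();print(s["tcp_pos"],s["wrist_force"],s["torque"])
cv2.imwrite("pics/c8.png",cv2.resize(a[195:275,215:345],(780,480),interpolation=cv2.INTER_CUBIC)[:,:,::-1])
E
```

```text
[(array([266.3, 228.2]), 0.71)] [(array([294.9, 253.1]), 0.88), (array([297.9, 201.7]), 0.73)] [266.11585644 230.96060038]
[(array([266.3, 228.2]), 0.71)] [(array([294.9, 253.1]), 0.88), (array([297.9, 201.7]), 0.73)] [266.18035208 226.38384464]
[0.48225394 0.06975624 0.04020601] [-0.12810244 -0.01249061 -1.18879968] [ 0.11213133  0.20462457 -0.0199301 ]
```

View pics/c8.png

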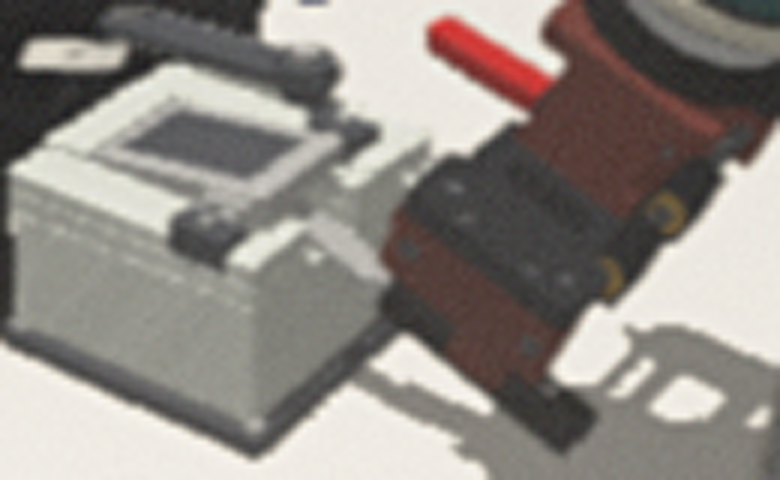

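The crop shows the blade tilted in the slot at (340,240) and the plate's front edge raised at about (265,190). The force fell from about 4 N to 0, which suggests the catches snapped. I'll lever a little further to be sure.

Emit:
{"api": "drive_tool", "payload": {
  "commands": [
    [0.3, 0, 3.5, 0, 2.7, 0],
    [0.3, 0, 3.5, 0, 2.7, 0],
    [0, 0, 0, 0, 0, 0]
  ]
}}

```text
clock: 18.62
tcp_pos: [0.4841, 0.09, 0.0506]
tool_rot: [0.965, -0.155, 0.21, 0.017]
wrist_force: [-3.6, -8.9, -1.6]
finger_gap: 0.193
finger_force: 60.2
```

```bash
python3 - <<'E'
from h import *
for i in range(4):
    save("side","s9.png");print(mark("plate_front","side",1))
s=read_state();print(s["tcp_pos"],s["wrist_force"],s["torque"],s["tool_rot"])
E
```

```text
[(array([265.3, 221.8]), 0.76)]
[(array([262.8, 222.4]), 0.87)]
[(array([263.6, 223.2]), 0.64)]
[(array([262.5, 223.1]), 0.66)]
[0.48422715 0.08974998 0.05036014] [-3.73434166 -8.1120646  -1.63049544] [-0.92245846  1.02720033 -1.33050644] [ 0.96504611 -0.1556794   0.21015939  0.01682166]
```

```bash
python3 - <<'E'
from h import *
s=read_state();R=Ro.from_quat(s["tool_rot"]);print(s["q"],R.as_matrix().round(3),R.apply([.1055,0,-.003])+s["tcp_pos"])
a=save("side","s10.png");b=save("top","t10.png");print(mark("plate_front","side"),mark("plate_front","top"),mark("bar_handle","side"))
cv2.imwrite("pics/c10.png",np.hstack([cv2.resize(a[190:270,215:315],(450,360),interpolation=cv2.INTER_CUBIC),cv2.resize(b[150:230,210:290],(350,360),interpolation=cv2.INTER_CUBIC)])[:,:,::-1])
E
```

```text
[ 0.17075111  0.39340455  2.23748097 -0.95813812  0.2024675   2.97683429] [[ 0.863 -0.308  0.4  ]
 [-0.293 -0.951 -0.098]
 [ 0.411 -0.033 -0.911]] [0.57409294 0.05908945 0.09643965]
[(array([266.3, 224.2]), 0.84)] [(array([250.9, 209.5]), 0.93)] [(array([299.4, 199.3]), 0.59), (array([293.3, 255.4]), 0.57)]
```

View pics/c10.png

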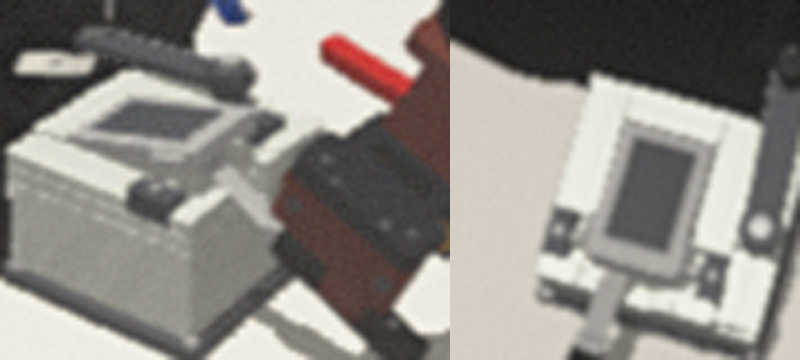

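The plate front is clearly up, at the left crop (185,155) and the right crop (645,260). The wrist has run into joint limits (q4, q5 and q6), which twisted the tool a little. I'll unwind gently back along the lever path.

```bash
python3 - <<'E'
from h import *
p=np.array([.4743,.0724,.0669]);R=down(-.2725);x=R.as_matrix()[:,0]
L=p+R.apply([.0755,0,-.0015]);v=R.inv().apply(p-L);w=[]
for a in(.36,.25,.15,.05):
    Q=down(-.2725,a);w.append((L+Q.apply(v)+[0,0,.001],Q))
P=w[-1][0];Q=w[-1][1]
rows(w,lin=8,ang=4)
E
```

```text
0 3 [[-0.8,6.5,2.7,-0.29,-1.23,-0.95],[-0.8,6.5,2.7,-0.29,-1.23,-0.96],[-0.9,6.5,2.8,-0.28,-1.23,-0.95]]
1 2 [[0.2,0.0,-4.1,0.0,-3.15,0.0],[-0.1,0.0,-4.2,0.0,-3.15,0.0]]
2 2 [[0.1,0.0,-3.8,0.0,-2.86,0.0],[-0.1,0.0,-3.7,-0.01,-2.87,0.0]]
3 2 [[0.1,0.0,-3.8,0.0,-2.86,0.0],[0.0,0.0,-3.8,0.0,-2.87,0.0]]
```

Emit:
{"api": "drive_tool", "payload": {
  "commands": [
    [-0.8, 6.5, 2.7, -0.29, -1.23, -0.95],
    [0, 0, 0, 0, 0, 0]
  ]
}}

```text
clock: 19.52
tcp_pos: [0.4846, 0.0854, 0.048]
tool_rot: [0.968, -0.148, 0.201, 0.017]
wrist_force: [-3.2, -2.6, -2.0]
finger_gap: 0.194
finger_force: 59.3
```

```bash
python3 - <<'E'
from h import *
s=read_state();print(s["q"],s["tcp_pos"],s["tool_rot"],s["wrist_force"])
E
```

```text
[ 0.14960465  0.39484833  2.22817197 -0.82253545  0.20430814  2.80628121] [0.48457829 0.0853757  0.04796444] [ 0.96832995 -0.14757322  0.20065614  0.01721553] [-3.20927249 -2.62267515 -1.98707934]
```

Unwinding works: q4 and q6 are moving away from their limits and the force is falling. I'll continue.

Emit:
{"api": "drive_tool", "payload": {
  "commands": [
    [-0.8, 6.5, 2.7, -0.29, -1.23, -0.95],
    [-0.8, 6.5, 2.7, -0.29, -1.23, -0.95],
    [0, 0, 0, 0, 0, 0]
  ]
}}

```text
clock: 19.9
tcp_pos: [0.4843, 0.0744, 0.0431]
tool_rot: [0.974, -0.132, 0.181, 0.021]
wrist_force: [0.3, 0.4, -0.9]
finger_gap: 0.195
finger_force: 59.2
```

```bash
python3 - <<'E'
from h import *
s=read_state();print(s["q"],s["tcp_pos"],s["tool_rot"],s["wrist_force"])
p=np.array([.4743,.0724,.0669]);R=down(-.2725)
L=p+R.apply([.0755,0,-.0015]);v=R.inv().apply(p-L);w=[]
for a in(.34,.25,.15,.05):
    Q=down(-.2725,a);w.append((L+Q.apply(v)+[0,0,.001],Q))
rows(w,lin=8,ang=4)
E
```

```text
[ 0.1097314   0.39935421  2.20894899 -0.5964486   0.22590057  2.51193077] [0.48426741 0.07440197 0.04311316] [ 0.97435315 -0.13179159  0.18120349  0.02078952] [ 0.34406624  0.39602859 -0.86400909]
0 1 [[-4.1,4.6,-1.3,-0.49,-1.53,0.12]]
1 2 [[0.1,0.0,-3.4,0.0,-2.58,0.0],[-0.1,0.0,-3.4,0.0,-2.58,0.0]]
2 2 [[0.1,0.0,-3.8,0.0,-2.86,0.0],[0.0,0.0,-3.7,0.0,-2.87,0.0]]
3 2 [[0.1,0.0,-3.8,0.0,-2.86,0.0],[-0.1,0.0,-3.8,0.0,-2.87,0.0]]
```

Emit:
{"api": "drive_tool", "payload": {
  "commands": [
    [-4.1, 4.6, -1.3, -0.49, -1.53, 0.12],
    [0, 0, -3.4, 0, -2.58, 0],
    [0, 0, -3.4, 0, -2.58, 0],
    [0, 0, -3.8, 0, -2.86, 0],
    [0, 0, -3.8, 0, -2.86, 0]
  ]
}}

```text
clock: 20.52
tcp_pos: [0.4745, 0.072, 0.0568]
tool_rot: [0.988, -0.135, 0.073, 0.011]
wrist_force: [-0.6, 0.0, -1.3]
finger_gap: 0.195
finger_force: 59.2
```

```bash
python3 - <<'E'
from h import *
for i in range(4):
    a=save("side","s11.png");print(mark("plate_front","side",1))
s=read_state();print(s["q"],s["tcp_pos"],s["tool_rot"],s["wrist_force"])
p=np.array([.4743,.0724,.0669]);R=down(-.2725)
L=p+R.apply([.0755,0,-.0015]);v=R.inv().apply(p-L);Q=down(-.2725,.07)
A=L+Q.apply(v)+[0,0,.0015];B=A-np.array([np.cos(-.2725),np.sin(-.2725),0])*.06
rows([(A,Q),(B,Q)],lin=15,ang=4)
E
```

```text
[(array([266.4, 228.1]), 0.7)]
[(array([266.4, 227.3]), 0.59)]
[(array([265.8, 228.5]), 0.76)]
[(array([265. , 227.3]), 0.64)]
[ 0.04507309  0.37638021  2.0538925  -0.08809387  0.57303805  1.95745056] [0.47309534 0.07209915 0.055943  ] [ 0.98813569 -0.1346429   0.07306593  0.01097772] [-0.1669461  -1.17196519 -1.34254074]
0 2 [[1.2,-0.3,-3.5,0.05,-2.23,0.05],[1.1,-0.3,-3.4,0.06,-2.23,0.05]]
1 5 [[-12.0,0.0,-0.8,0.0,0.0,0.0],[-12.0,0.0,-0.9,0.0,0.0,0.0],[-12.0,0.0,-0.8,0.0,0.0,0.0],[-11.9,0.0,-0.9,0.0,0.0,0.0],[-12.0,0.0,-0.8,0.0,0.0,0.0]]
```

The plate front has settled at row 227.8 against 232.0 when seated, which is about 11 mm up and held by the catches. I'll withdraw the bar.

Emit:
{"api": "drive_tool", "payload": {
  "commands": [
    [1.2, 0, -3.5, 0, -2.2, 0],
    [1.1, 0, -3.4, 0, -2.2, 0],
    [0, 0, 0, 0, 0, 0]
  ]
}}

```text
clock: 21.3
tcp_pos: [0.4762, 0.0715, 0.0635]
tool_rot: [0.99, -0.135, 0.036, 0.006]
wrist_force: [-0.2, 0.4, -0.8]
finger_gap: 0.196
finger_force: 59.2
```

Emit:
{"api": "drive_tool", "payload": {
  "commands": [
    [-10, 0, -0.7, 0, 0, 0],
    [-10, 0, -0.7, 0, 0, 0],
    [-10, 0, -0.7, 0, 0, 0],
    [-10, 0, -0.7, 0, 0, 0],
    [-10, 0, -0.7, 0, 0, 0]
  ]
}}

```text
clock: 21.92
tcp_pos: [0.4261, 0.0853, 0.0633]
tool_rot: [0.99, -0.135, 0.035, 0.006]
wrist_force: [-0.2, 0.2, -0.2]
finger_gap: 0.197
finger_force: 59.2
```

```bash
python3 - <<'E'
from h import *
a=save("side","s12.png");b=save("top","t12.png");print(mark("plate_front","side",1),mark("plate_front","top",1),mark("swing_knob","side",1))
s=read_state();print(s["q"],s["tcp_pos"],s["tool_rot"],s["wrist_force"])
# place: handle level at (.45,-.30), bar yaw 0.05 (where it came from)
D=down(.055)
rows([((.418,.088,.16),down(-.2725)),((.4515,-.301,.155),D),((.4515,-.301,.02),D),((.4515,-.301,.0052),D)],lin=45)
E
```

```text
[(array([265.1, 226.1]), 0.7)] [(array([251. , 208.5]), 0.81)] [(array([235. , 193.1]), 0.58)]
[ 0.05962742  0.33826915  2.07935013 -0.04019254  0.65635603  1.93246968] [0.42753117 0.0851782  0.06345927] [ 0.99018459 -0.13501356  0.03572348  0.00544443] [-0.39346445 -0.74377342 -0.49672386]
0 3 [[-1.0,0.0,-32.3,0.02,-1.38,0.03],[-1.7,0.0,-32.3,0.02,-1.38,0.03],[-2.6,-0.1,-32.3,0.02,-1.38,0.02]]
1 9 [[15.2,40.6,0.6,0.0,0.0,-2.08],[13.7,41.2,0.6,0.0,0.0,-2.09],[12.2,41.6,0.5,0.0,0.0,-2.08],[10.7,42.0,0.6,0.0,0.0,-2.09],[9.2,42.4,0.5,0.0,0.0,-2.08],[7.6,42.7,0.6,0.0,0.0,-2.09],[6.1,43.0,0.5,0.0,0.0,-2.08],[4.5,43.2,0.6,0.0,0.0,-2.09],[2.9,43.3,0.5,0.0,0.0,-2.08]]
2 4 [[0.0,0.0,33.8,0.0,0.0,0.0],[0.0,0.0,33.7,0.0,0.0,0.0],[0.0,0.0,33.8,0.0,0.0,0.0],[0.0,0.0,33.7,0.0,0.0,0.0]]
3 1 [[0.0,0.0,14.8,0.0,0.0,0.0]]
```

Emit:
{"api": "drive_tool", "payload": {
  "commands": [
    [-15, 0, 0, 0, 0, 0],
    [-1, 0, -32.3, 0, -1.38, 0],
    [0, 0, -32.3, 0, -1.38, 0],
    [7, 0, -32.3, 0, -1.38, 0]
  ]
}}

```text
clock: 22.68
tcp_pos: [0.412, 0.0891, 0.1596]
tool_rot: [0.991, -0.135, -0.002, 0.001]
wrist_force: [1.2, -0.2, -1.4]
finger_gap: 0.195
finger_force: 59.2
```

Emit:
{"api": "drive_tool", "payload": {
  "commands": [
    [15.2, 40.6, 0.6, 0, 0, -2.08],
    [13.7, 41.2, 0.6, 0, 0, -2.08],
    [12.2, 41.6, 0.6, 0, 0, -2.08],
    [10.7, 42, 0.6, 0, 0, -2.08],
    [9.2, 42.4, 0.6, 0, 0, -2.08]
  ]
}}

```text
clock: 23.3
tcp_pos: [0.4319, -0.128, 0.156]
tool_rot: [0.999, -0.044, -0.001, 0.0]
wrist_force: [0.4, -0.7, -2.0]
finger_gap: 0.191
finger_force: 59.2
```

Emit:
{"api": "drive_tool", "payload": {
  "commands": [
    [7.6, 42.7, 0.6, 0, 0, -2.08],
    [6.1, 43, 0.6, 0, 0, -2.08],
    [4.5, 43.2, 0.6, 0, 0, -2.08],
    [2.9, 43.3, 0.6, 0, 0, -2.08],
    [0, 0, 0, 0, 0, 0]
  ]
}}

```text
clock: 23.92
tcp_pos: [0.4479, -0.3027, 0.1537]
tool_rot: [1.0, 0.026, -0.0, 0.001]
wrist_force: [-0.7, -0.0, -0.3]
finger_gap: 0.194
finger_force: 59.2
```

Emit:
{"api": "drive_tool", "payload": {
  "commands": [
    [0, 0, 40, 0, 0, 0],
    [0, 0, 40, 0, 0, 0],
    [0, 0, 30, 0, 0, 0],
    [0, 0, 15, 0, 0, 0],
    [0, 0, 0, 0, 0, 0]
  ]
}}

```text
clock: 24.55
tcp_pos: [0.4469, -0.2989, 0.0284]
tool_rot: [1.0, 0.028, -0.002, -0.0]
wrist_force: [-0.3, -0.1, -0.3]
finger_gap: 0.19
finger_force: 59.2
```

```bash
python3 - <<'E'
from h import *
a=save("side","s13.png");b=save("top","t13.png")
s=read_state();R=Ro.from_quat(s["tool_rot"]);print(s["tcp_pos"],s["tool_rot"],s["wrist_force"])
T=s["tcp_pos"]+R.apply([.1055,0,-.003]);print(T,proj("side",T),proj("top",T))
ms,mt=mark("bar_tip","side",3),mark("bar_tip","top",3);print(ms,mt)
for x,_ in ms:
    for y,_ in mt:
        X,e=tri(x,y)
        if e<.012: print(X,e)
E
```

```text
[ 0.44814536 -0.30030901  0.02991367] [ 9.99610883e-01  2.78790641e-02 -2.32419495e-04  8.86938427e-04] [-0.51947126  0.63515928  0.14895501]
[ 0.55348259 -0.2944235   0.03285943] [303.88974255 181.76729684] [390.99875334 216.39800078]
[(array([323.1, 225. ]), 0.86), (array([306.5, 186.1]), 0.55)] [(array([322., 258.]), 0.68), (array([391.1, 217.1]), 0.49), (array([285.9, 167.4]), 0.31)]
[ 0.45582917 -0.1259949   0.00237908] 0.006348510017528155
[ 0.54972538 -0.29900562  0.01772025] 0.007958710589276087
```

Emit:
{"api": "drive_tool", "payload": {
  "commands": [
    [0, 0, 8, 0, 0, 0],
    [0, 0, 7, 0, 0, 0],
    [0, 0, 0, 0, 0, 0]
  ]
}}

```text
clock: 25.12
tcp_pos: [0.4471, -0.2999, 0.0134]
tool_rot: [1.0, 0.028, -0.001, 0.0]
wrist_force: [0.1, 0.8, -0.9]
finger_gap: 0.196
finger_force: 59.2
```

Emit:
{"api": "drive_tool", "payload": {
  "commands": [
    [0, 0, 4, 0, 0, 0],
    [0, 0, 4, 0, 0, 0],
    [0, 0, 0, 0, 0, 0]
  ],
  "squeeze": 20
}}

```text
clock: 25.5
tcp_pos: [0.4484, -0.3005, 0.0075]
tool_rot: [1.0, 0.027, 0.0, 0.001]
wrist_force: [-1.7, 3.4, 14.8]
finger_gap: 0.205
finger_force: 20.0
```

Emit:
{"api": "drive_tool", "payload": {
  "commands": [
    [0, 0, -1, 0, 0, 0],
    [0, 0, 0, 0, 0, 0],
    [0, 0, 0, 0, 0, 0],
    [0, 0, 0, 0, 0, 0],
    [0, 0, 0, 0, 0, 0]
  ],
  "gripper": -1
}}

```text
clock: 26.12
tcp_pos: [0.4475, -0.3003, 0.0069]
tool_rot: [1.0, 0.028, -0.001, 0.0]
wrist_force: [0.1, 0.4, -0.5]
finger_gap: 0.732
finger_force: 0.0
```

Emit:
{"api": "drive_tool", "payload": {
  "commands": [
    [0, 0, -20, 0, 0, 0],
    [0, 0, -50, 0, 0, 0],
    [0, 0, -50, 0, 0, 0],
    [0, 0, -50, 0, 0, 0],
    [0, 0, 0, 0, 0, 0]
  ]
}}

```text
clock: 26.75
tcp_pos: [0.4502, -0.3021, 0.1812]
tool_rot: [1.0, 0.028, 0.003, 0.003]
wrist_force: [0.2, -0.0, 0.1]
finger_gap: 1.001
finger_force: 0.0
```

```bash
python3 - <<'E'
from h import *
a=save("side","s14.png");b=save("top","t14.png")
print(read_state()["tcp_pos"],read_state()["finger_gap"])
for t in["bar_handle","bar_tip","plate_front","swing_knob","tape_measure","marker","clip"]:
    ms,mt=mark(t,"side",3),mark(t,"top",3);print(t,ms,mt)
    for x,_ in ms:
        for y,_ in mt:
            X,e=tri(x,y)
            if e<.012: print("   ",X,e)
cv2.imwrite("pics/c14.png",np.hstack([cv2.resize(a[130:280,210:410],(560,420),interpolation=cv2.INTER_CUBIC)[:, :400],cv2.resize(b[150:290,220:353+67],(400,280),interpolation=cv2.INTER_CUBIC).repeat(1,0) if 0 else cv2.resize(b[150:290,230:410],(400,420),interpolation=cv2.INTER_CUBIC)])[:,:,::-1])
E
```

```text
[ 0.44779812 -0.30009299  0.17724233] 1.0004422804390434
bar_handle [(array([342.7, 192.1]), 0.76), (array([300.2, 201.5]), 0.68)] [(array([344.9, 218.8]), 0.7), (array([367.3, 177.3]), 0.31)]
bar_tip [(array([322.3, 223. ]), 0.7)] [(array([325.8, 255.4]), 0.93), (array([390.6, 216.8]), 0.42)]
    [ 0.46113738 -0.13584396  0.00175375] 0.003918513526371659
plate_front [(array([265.3, 227.3]), 0.96)] [(array([252.4, 212.1]), 0.65)]
    [0.55989255 0.04509378 0.07704701] 0.0021199988628072793
swing_knob [(array([235.1, 190.8]), 0.87)] [(array([288.8, 167.9]), 0.79)]
    [ 0.66294561 -0.04087237  0.10697017] 0.007333224429748107
tape_measure [(array([239.5, 344.4]), 0.59)] [(array([149.1, 227.6]), 0.76)]
    [0.52487082 0.31058199 0.00292954] 0.010645105289005615
marker [(array([167.4, 309.5]), 0.92), (array([305.5, 189.6]), 0.21)] [(array([165.2, 166.8]), 0.74)]
    [0.68535122 0.27478546 0.00311895] 0.006852057392353604
clip [(array([268. , 193.7]), 0.63)] [(array([366.4, 175.3]), 0.4)]
```

View pics/c14.png

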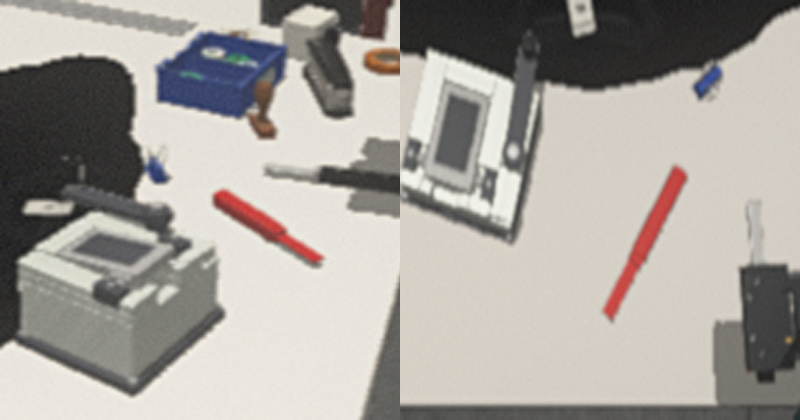

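The crops show the bar lying flat on the table at left (330,177) and right (755,240), well clear of the jig. The plate front is raised, at row 227.4 against 232.0 when seated, which is about 12 mm. The hold-down arm is right back at (527,45) and the bystanders are unmoved, so I'm handing in.

```bash
python3 -c "
from h import *
print(sign_off())"
```

```text
the job is handed in; nothing more can be done
None
```

I handed the job in after about 27 s of the 72 s, with no pass/fail result returned: by camera, the hold-down arm is about 1.45 rad open, the plate's front edge is held roughly 12 mm up on its catches, the pry bar lies flat and clear of the jig, and the tape measure, clip and marker have not visibly moved.

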